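Clamp the nail jar in the jig and unscrew its tight cap

ROBOT

A 6-joint arm with a two-finger parallel gripper is mounted at the origin on the work surface. World frame = base frame: x ahead of the robot, y to its left, z up, the work surface at z = 0. Lengths are in m, angles in rad, forces in N, time in s.
With the tool pointing down it reaches from about 0.225 to 0.875 m from the base axis. Payload 3.4 kg.
Tool frame: the origin (TCP) lies at the very end of the fingers, on their centre line; the grasp point (between the pads) lies 19 mm behind it (grasp_offset is the distance from the TCP to the grasp point, in m); y points along the fingers, z is the direction in which the jaws open and shut, and the axes are right-handed (so a half turn about y gives the same grasp; the last joint's range is limited). The gripper opens to 85 mm and grips with 20 to 120 N. Pads are 22 mm wide; open, the fingers measure 114 mm over their backs; the gripper's body (76 mm by 85 mm) begins 54 mm behind the grasp point. The pads swing forward as they close: fully open they stand 13 mm farther back than shut.
Start: joints at [1.119, 0.276, 1.505, -0, 1.361, -0.121], TCP at [0.187, 0.544, 0.231] pointing down, gripper open.
Joint ranges: [-2.89, 2.89], [-0.75, 2.08], [0.22, 2.7], [-1.18, 4.32], [0.11, 2.71], [-2.7, 2.7]. Speed limits (rad/s): [2.57, 2.57, 3.14, 3.14, 3.14, 3.14].

INTERFACE

Orientations are given as a unit quaternion [w, x, y, z].
In Python, from rig import get_state, get_image, sign_off, grasp_offset gives the robot as it stands.
- The arm moves only by the shell command python3 -m jog 'ROWS' [FORCE]. ROWS is JSON, one flat list of numbers, 7 for each row, row after row: the closure in counts, from 0 (fully open) to 255 (shut), then the shift along the tool's x, y, z in cm, then the turn, a rotation vector about the tool's x, y, z in units of 8 degrees (1.0 is 8 degrees). In form: [jaw, tx, ty, tz, rx, ry, rz, jaw, tx, ty, tz, rx, ry, rz, ...]. A call has 1 to 12 rows; each row is the pose to reach, as a shift and turn from the pose commanded when the call began, along the tool's axes at that moment; what a row does not reach only later rows make up. A row lasts 1/8 s, in which the tool goes at most 62.5 mm and 10.7 degrees, less where a joint would pass 70% of its speed; a pose out of reach is approached as far as the arm can. A call with a gripper value outside its range is refused whole. The fingers move at their own pace and stop on an object; FORCE is the grip in N (left out, the last holds). Time passes only in rows, so rows that repeat a pose let the fingers close. It gives the time, the measured TCP pose, the force and the opening at its end, in the units of the state.
- get_state(): the state, without advancing time (a new reading comes with each control period).
- get_image(name): name is "scene" or "top"; returns a dict with "color" (480x640x3 uint8, blue, green, red), "mtx" (3x3 intrinsics, pixels), "k1" (the pictures are not rectified: a ray, as slopes to the right and down, at radius r is drawn at 1 + k1 r^2 times it, then the intrinsics apply), "R" (3x3) and "t" (3): a world point X has camera coordinates R X + t. Camera axes: x right, y down, z forward; pixel columns grow to the right and rows downward; lengths in m; the calibration is good to about 2 mm. A picture is of the moment at which its call begins. There is no depth.
- sign_off(): hands the job in, once; it reports no verdict.
The state is a dict: "clock": time; "qpos": joint angles; "qd": joint speeds; "effort": joint torques, N m; "position": TCP position; "ee_rot": TCP orientation; "contact_force": force on the tool from outside, world axes, zero at the start; "moment": the same for the moment, N m; "width": finger opening in m.
Only numpy, scipy, OpenCV 4.12 (cv2) and the standard library are available. Lean on these libraries where they do the work, as an engineer would, in place of code of your own. Each camera call takes 0.05 s, during which the arm holds its last target.

TASK

Open the amber jar of copper nails standing in the maple jig: wind the jig's brass key clockwise, a part turn at a time, until the sprung cheek holds the jar firmly, then grip the blue cap and unscrew it counter-clockwise until its short threads are free, without twisting or lifting the jar. Then lift the cap straight up and finish while still holding it, level and still, just above the jar's mouth (2 to 3 cm clear), with the jar still clamped; leave the other things on the table alone.

Things in the scene. Friction and masses are not known exactly. Their poses are not given: they have to be found in the camera images.
- jig: Maple jig fixed to the table, base 130 x 225 x 14 mm. Origin on the table; z up. Along its own y: fixed jaw (18 mm thick, top 50 mm above the table) at -100 mm, jar at about -55, sprung cheek (top 62 mm up), dark spring block, then the key on its dark housing (top 64 mm up) at +75.
- key_grip (a point): Middle of the brass key's upright flat bow, on its vertical axis, 98 mm above the table. The bow: 46 mm along this frame's x (66 with look-only round ends), 10 mm thick along y (pinch here), from 82 to 114 mm above the table. The frame turns with the key; at key joint 0 its x is along the jig's x.
- key (a joint): Key angle, rad, growing CLOCKWISE from above; starts at 0 to 0.5, solid stop at 2.6. Each rad drives the cheek 6 mm toward the jar through springs. The jar is pinched from about 1.3 rad; then the clamp force grows 18 N per rad: firm at 2.2 (about 15 N), not below 1.8 (8 N). Takes 0.15 to 0.3 N m; stays where it is let go.
- cheek: The sliding sprung cheek, 80 x 14 x 44 mm maple, cork face toward the jar; moved by the key alone. Origin at the jig's origin with the key at 0; moves along the jig's -y as the key winds.
- jar: Square amber jar, loose in the jig, 66 x 66 x 70 mm body, about 0.45 kg, with a neck 40 mm across. Origin: centre of its underside, 14 mm above the table; z up, x about the jig's x. Winding the key shifts it about 3 mm toward the fixed jaw. A white dot on its shoulder, 1.25 rad counter-clockwise from its x, shows where the cap's white line points when the cap is free.
- mouth (a point): Centre of the jar's rim, 90 mm above its underside (104 mm above the table). The cap is off the neck when its lower edge is above this.
- cap: Blue 16-sided screw cap, 56 mm across flats, 26 mm high, 50 g. Origin: centre of its lower edge; z up; x along the white line on top. At the start its lower edge is 77 mm above the jar's underside (91 mm above the table), 7 mm over the jar's shoulder, and its x within 0.1 rad of the jar's x. Three short threads and a sprung seal (10 N upward) make it tight: up to about 0.5 N m.
- cap_top (a point): Centre of the cap's top, 26 mm above its lower edge; frame as the cap's. Turned COUNTER-clockwise from above the cap climbs about 2.5 mm and is free when its x is 1.0 to 1.5 rad past the jar's x (best 1.25); a stop comes at about 1.55. Lifted earlier it drags the jar up; once free it lifts straight off.
- anchor: Bystander: cast brass anchor lying flat, 170 x 135 x 24 mm. Leave alone.
- mallet: Bystander: mallet with a black rubber head, 270 mm long, 64 mm high. Leave alone.
- mug: Bystander: blue glazed mug of pencils, 80 mm across, 180 mm high. Leave alone.
- plane: Bystander: small dark steel plane with wooden grips, 160 x 50 x 78 mm. Leave alone.
- weight: Bystander: grey drafting weight with a brass hook, 130 x 42 x 33 mm. Leave alone.

How it is judged:
By the outcome, as a careful person would: the job done as asked, in the order asked, and still so for the second after the job is handed in, while the arm keeps its last pose, push and grip.
It also fails if it takes over 54 s, if anything falls off the work surface, if the arm or the gripper's body presses on something with over 40 N, if the wrist force passes 120 N, or if a joint passes its speed limit or range.

## Working session

There is one attempt and no reset: what is moved stays moved. The work goes in short steps, Python scripts to look and compute and a shell command to move; the robot and the scene stay as the last step left them, time stands still between calls to the robot, and variables do not carry over. Pictures are saved under pics/ and viewed, and the job is handed in when it is done.

```bash
mkdir -p pics; ls; python3 - <<'E'
from rig import get_state,get_image,grasp_offset
import cv2
print(get_state(),grasp_offset)
for n in("scene","top"):
    i=get_image(n);cv2.imwrite(f"pics/{n}0.png",i["color"]);print(n,i["mtx"],i["k1"],i["R"],i["t"])
E
```

```text
pics
{'clock': 0.0, 'qpos': array([ 1.11898122e+00,  2.76580375e-01,  1.50614243e+00, -1.47439562e-05,
        1.36073525e+00, -1.20983967e-01]), 'qd': array([ 0.00037908, -0.00091963,  0.00047702,  0.00071395, -0.00173019,
        0.00028037]), 'effort': array([-1.06584008e-03, -4.16776764e+01, -2.45800102e+01, -6.18447648e-04,
        1.09559525e-02,  1.01079780e-05]), 'position': array([0.18653708, 0.54332201, 0.23044437]), 'ee_rot': array([-0.69682056,  0.69808875, -0.11661409,  0.11625124]), 'contact_force': array([-0.19231831, -0.49968471, -0.07478885]), 'moment': array([0.03455172, 0.00260107, 0.00408604]), 'width': 0.08550704620551908} 0.0187
scene [[613.90978952   0.         320.51595913]
 [  0.         613.90978952 239.40377606]
 [  0.           0.           1.        ]] -0.1653167704144434 [[ 0.30995024  0.95075208  0.00115572]
 [ 0.61085177 -0.19820914 -0.76653327]
 [-0.72855402  0.23829315 -0.64220356]] [-0.21755407 -0.22090462  1.69330308]
top [[559.75240442   0.         311.91921623]
 [  0.         559.75240442 235.70674461]
 [  0.           0.           1.        ]] -0.1765985198340753 [[ 0.13567657 -0.99075117 -0.00199494]
 [-0.96993468 -0.13241474 -0.20418875]
 [ 0.20203609  0.0296386  -0.9789295 ]] [-0.01332951  0.53819189  1.27969069]
```

View pics/scene0.png

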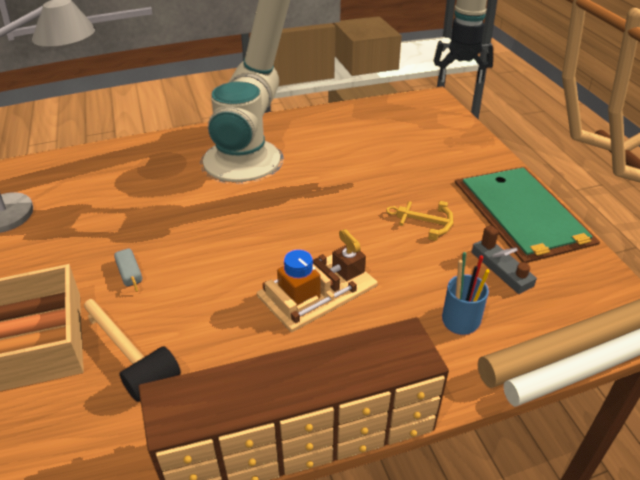

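View pics/top0.png

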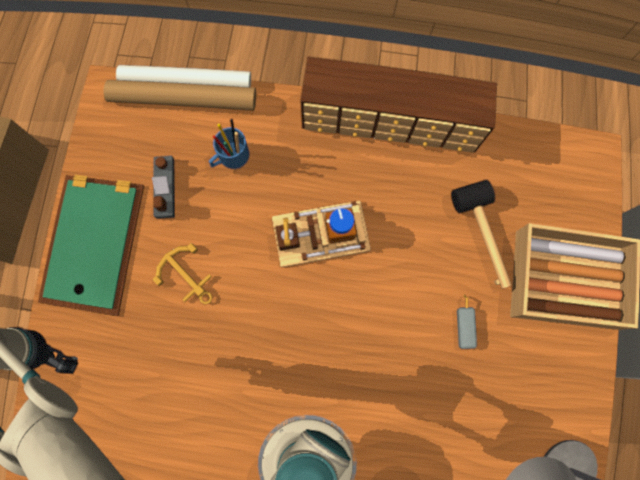

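The jig is at about (320,233) in the top view, with the cap at (342,221) and the key at (288,232). In the scene view the cap is at (298,263) and the key at (349,241). I'll enlarge both.

```bash
python3 - <<'E'
import cv2
a=cv2.imread("pics/top0.png")[190:280,260:380];cv2.imwrite("pics/topz.png",cv2.resize(a,None,fx=6.6,fy=6.6,interpolation=cv2.INTER_CUBIC))
a=cv2.imread("pics/scene0.png")[220:330,250:385];cv2.imwrite("pics/scz.png",cv2.resize(a,None,fx=5.4,fy=5.4,interpolation=cv2.INTER_CUBIC))
E
```

```text
(no output)
```

View pics/topz.png

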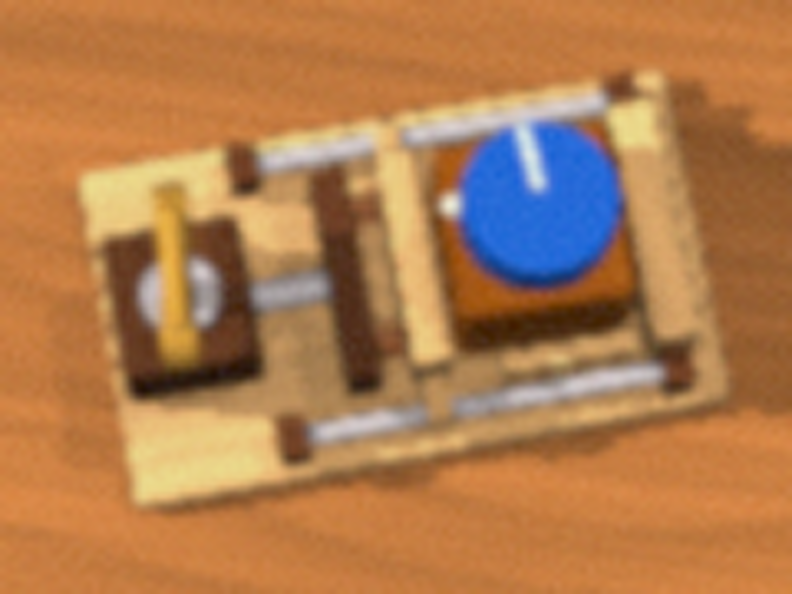

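View pics/scz.png

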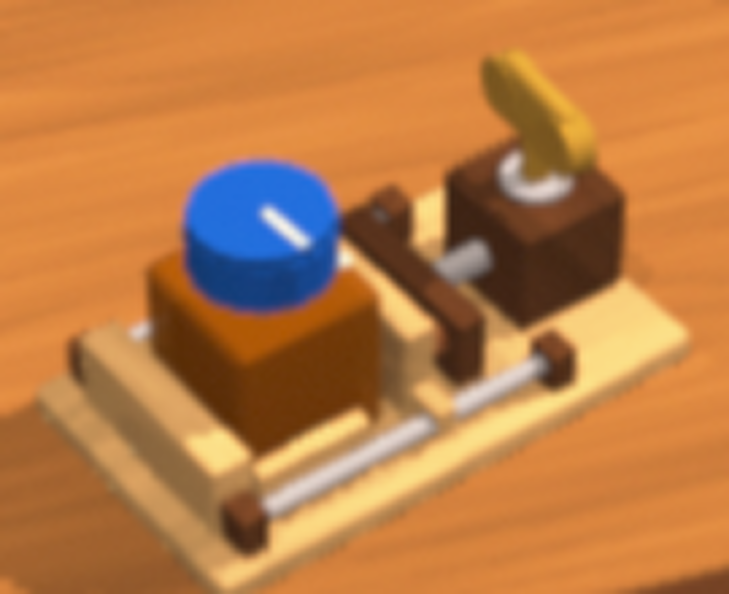

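```bash
cat > h.py <<'E'
import numpy as np,cv2
from rig import get_image
CAL={}
def cal(n):
    if n not in CAL:
        try: d=np.load(f"cal_{n}.npz")
        except Exception:
            i=get_image(n);np.savez(f"cal_{n}.npz",mtx=i["mtx"],k1=i["k1"],R=i["R"],t=i["t"]);d=np.load(f"cal_{n}.npz")
        CAL[n]=d
    return CAL[n]
def ray(n,uv):
    c=cal(n);p=cv2.undistortPoints(np.array([[uv]],float),c["mtx"],np.array([float(c["k1"]),0,0,0,0]))[0,0]
    return -c["R"].T@c["t"], c["R"].T@np.array([p[0],p[1],1])
def atz(n,uv,z):
    o,d=ray(n,uv);return o+d*(z-o[2])/d[2]
def proj(n,X):
    c=cal(n);x=c["R"]@np.array(X,float)+c["t"];q=cv2.projectPoints(x.reshape(1,1,3),np.zeros(3),np.zeros(3),c["mtx"],np.array([float(c["k1"]),0,0,0,0]))[0];return q[0,0]
E
python3 - <<'E'
from h import *
T=lambda u,v:((u+.5)/6.6-.5+260,(v+.5)/6.6-.5+190)
S=lambda u,v:((u+.5)/5.4-.5+250,(v+.5)/5.4-.5+220)
for n in("top","scene"):print(n,ray(n,(320,240))[0])
P={}
for k,uv,z in[("c1",(80,180),.014),("c2",(660,72),.014),("c3",(727,395),.014),("c4",(135,500),.014),("cap",(541,203),.117),("line0",(540,190),.117),("line1",(522,126),.117),("bowA",(170,188),.114),("bowB",(180,362),.108),("ring",(180,293),.066),("dot",(451,205),.084)]:
    P[k]=atz("top",T(*uv),z);print("top",k,P[k].round(4))
for k,uv,z in[("cap",(262,205),.117),("line0",(265,210),.117),("line1",(307,244),.117),("bowA",(505,60),.114),("bowB",(582,125),.114),("ring",(537,178),.066),("dot",(346,259),.084),("c3L",(38,385),.014),("cB",(222,590),.005),("cR",(688,338),.014)]:
    print("scene",k,atz("scene",S(*uv),z).round(4))
c=[P[k][:2] for k in("c1","c2","c3","c4")]
ctr=sum(c)/4
y=(c[0]+c[3]-c[1]-c[2])/2; x=(c[0]+c[1]-c[2]-c[3])/2
print(ctr,np.linalg.norm(x),np.linalg.norm(y),np.degrees(np.arctan2(x[1],x[0])),np.degrees(np.arctan2(y[1],y[0])))
yy=y/np.linalg.norm(y);print("pred key",ctr+.075*yy,"pred jar",ctr-.055*yy)
E
```

```text
top [0.26527578 0.02013008 1.36259311]
scene [ 1.43603369 -0.24044785  0.91836596]
top c1 [0.5775 0.1663 0.014 ]
top c2 [ 0.6488 -0.0448  0.014 ]
top c3 [ 0.5287 -0.0842  0.014 ]
top c4 [0.46  0.128 0.014]
top cap [ 0.5671 -0.0044  0.117 ]
top line0 [ 0.5717 -0.0035  0.117 ]
top line1 [0.5935 0.0056 0.117 ]
top bowA [0.5557 0.124  0.114 ]
top bowB [0.4963 0.1121 0.108 ]
top ring [0.529  0.1188 0.066 ]
top dot [0.57   0.0266 0.084 ]
scene cap [ 0.5661 -0.0022  0.117 ]
scene line0 [ 0.5691 -0.0019  0.117 ]
scene line1 [0.5913 0.0072 0.117 ]
scene bowA [0.5113 0.1114 0.114 ]
scene bowB [0.5566 0.1259 0.114 ]
scene ring [0.5287 0.1197 0.066 ]
scene dot [0.5689 0.0288 0.084 ]
scene c3L [ 0.5282 -0.0839  0.014 ]
scene cB [ 0.6438 -0.0432  0.005 ]
scene cR [0.5815 0.1653 0.014 ]
[0.55374734 0.04132211] 0.12495269279251517 0.22293910217707447 18.133410214149496 108.30213622128197
pred key [0.53019525 0.11252814] pred jar [ 0.57101887 -0.01089565]
```

```bash
python3 - <<'E'
from h import *
from rig import get_state
from scipy.spatial.transform import Rotation as Ro
s=get_state();q=s["ee_rot"];print(Ro.from_quat(q[[1,2,3,0]]).as_matrix().round(3),q)
im={n:cv2.imread(f"pics/{n}0.png") for n in("top","scene")}
box={"top":(265,205,320,265),"scene":(330,222,375,265)}
rows=[]
for n in im:
    x0,y0,x1,y1=box[n];f=5
    for a in(0,.1,.2,.3,.4,.5):
        yaw=np.radians(18.3)-a
        c=cv2.resize(im[n][y0:y1,x0:x1],None,fx=f,fy=f,interpolation=cv2.INTER_CUBIC)
        e=np.array([np.cos(yaw),np.sin(yaw)]);w=np.array([-e[1],e[0]])
        for sgn in(-1,1):
            th=np.linspace(0,2*np.pi,60)
            pts=[]
            for t in th:
                l=np.sign(np.cos(t))*(23)+np.cos(t)*10; z=.098+.016*np.sin(t)
                p=np.array([.529,.119])+e*l/1000+w*sgn*.005
                u=proj(n,[p[0],p[1],z]);pts.append([(u[0]+.5-x0)*f,(u[1]+.5-y0)*f])
            cv2.polylines(c,[np.int32(pts)],True,(0,255,0) if sgn>0 else (255,255,0),1)
        cv2.putText(c,str(a),(5,15),0,.5,(255,255,255))
        rows.append(c)
for n,k in(("top",0),("scene",6)):
    g=[cv2.resize(r,None,fx=.9,fy=.9) for r in rows[k:k+6]]
    cv2.imwrite(f"pics/key_{n}.png",np.vstack([np.hstack(g[:3]),np.hstack(g[3:])]))
E
```

```text
[[ 0.946 -0.     0.325]
 [-0.325 -0.001  0.946]
 [-0.    -1.    -0.001]] [-0.69709685  0.69781565 -0.11652182  0.11632694]
```

View pics/key_top.png

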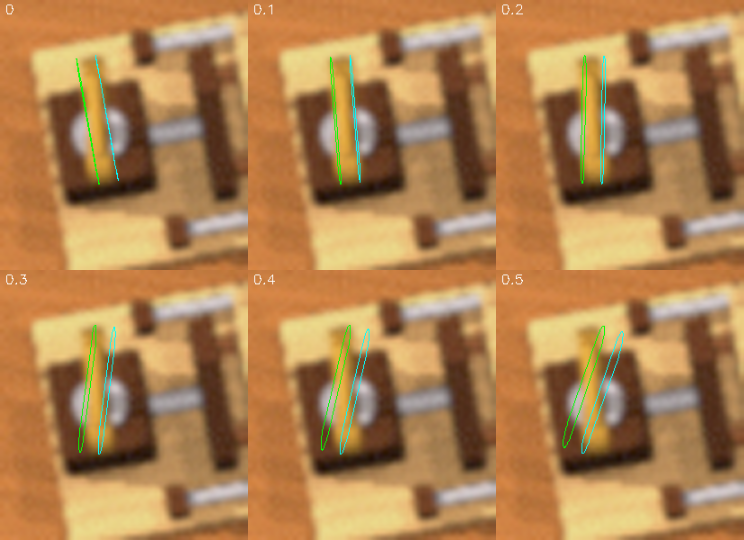

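View pics/key_scene.png

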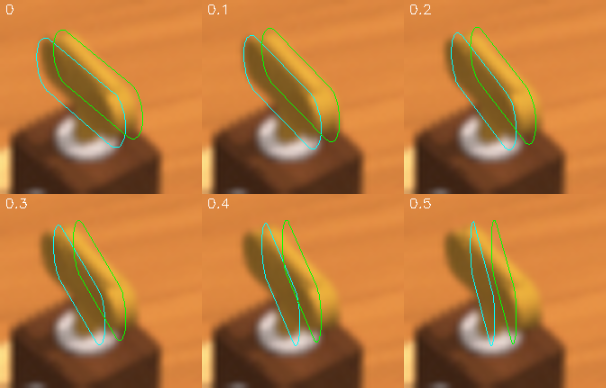

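Both overlays give a key angle of about 0.09 rad. The bow yaw is about 13° and its centre is at (0.529, 0.1195). The cap is at (0.567, -0.003) with its line at yaw 22.4°. I'm moving above the key with the jaw axis at yaw 103°.

```bash
python3 -m jog '[0,46.2,6.1,-29,0,-4,0, 0,46.2,6.1,-29,0,-4,0, 0,46.2,6.1,-29,0,-4,0, 0,46.2,6.1,-29,0,-4,0, 0,46.2,6.1,-29,0,-4,0, 0,46.2,6.1,-29,0,-4,0, 0,46.2,6.1,-29,0,-4,0, 0,46.2,6.1,-29,0,-4,0, 0,46.2,6.1,-29,0,-4,0, 0,46.2,6.1,-29,0,-4,0, 0,46.2,6.1,-29,0,-4,0]' 70
cat > st.py <<'E'
from h import *
from rig import get_state
from scipy.spatial.transform import Rotation as Ro
import sys
s=get_state();M=Ro.from_quat(s["ee_rot"][[1,2,3,0]]).as_matrix()
print("t",round(s["clock"],2),"p",s["position"].round(4),"yawz",np.degrees(np.arctan2(M[1,2],M[0,2])).round(2),"tool y",M[:,1].round(3),"F",s["contact_force"].round(1),"Mo",s["moment"].round(2),"w",round(s["width"],4),"q6",s["qpos"][5].round(2))
if len(sys.argv)>3:
    d=np.array([float(a) for a in sys.argv[1:4]])-s["position"];print("shift cm",(M.T@d*100).round(2))
E
python3 st.py .529 .1195 .080
```

```text
clock: 1.58
position: [0.529, 0.1194, 0.1699]
ee_rot: [0.703, -0.702, -0.079, 0.08]
contact_force: [-0.2, 0.1, -0.7]
width: 0.0855
t 1.57 p [0.529  0.1194 0.1699] yawz 102.98 tool y [-0.002  0.001 -1.   ] F [-0.2  0.1 -0.7] Mo [-0.01  0.01 -0.02] w 0.0855 q6 -1.7
shift cm [ 0.01  8.99 -0.  ]
```

```bash
python3 -m jog '[0,0,4,0,0,0,0, 0,0,8,0,0,0,0, 0,0,9,0,0,0,0, 0,0,9,0,0,0,0]'; python3 -m jog '[255,0,0,0,0,0,0, 255,0,0,0,0,0,0, 255,0,0,0,0,0,0, 255,0,0,0,0,0,0, 255,0,0,0,0,0,0, 255,0,0,0,0,0,0, 255,0,0,0,0,0,0, 255,0,0,0,0,0,0]' 70
python3 st.py
python3 - <<'E'
from h import *
for n,(x0,y0,x1,y1) in(("top",(240,170,380,280)),("scene",(250,200,390,330))):
    a=get_image(n)["color"][y0:y1,x0:x1];cv2.imwrite(f"pics/{n}1.png",cv2.resize(a,None,fx=4,fy=4,interpolation=cv2.INTER_CUBIC))
E
```

```text
clock: 2.08
position: [0.5291, 0.1205, 0.0806]
ee_rot: [0.703, -0.702, -0.081, 0.081]
contact_force: [0.7, -0.3, 0.2]
width: 0.0855
clock: 3.08
position: [0.5295, 0.1207, 0.0808]
ee_rot: [0.703, -0.702, -0.08, 0.08]
contact_force: [-1.2, 4.5, 4.3]
width: 0.009
t 3.08 p [0.5295 0.1207 0.0808] yawz 103.0 tool y [ 0.     0.002 -1.   ] F [-1.2  4.5  4.3] Mo [ 0.68  0.26 -0.06] w 0.009 q6 -1.7
```

View pics/scene1.png

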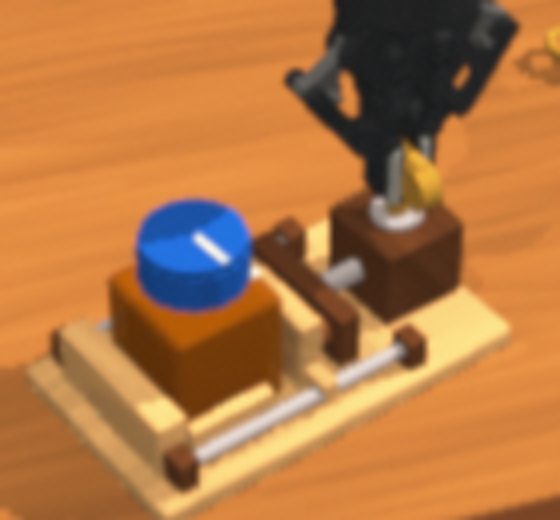

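The pads have the bow pinched at a 9 mm opening. First part turn is 40°.

```bash
python3 -m jog '[255,0,0,0,0,0.5,0, 255,0,0,0,0,1.2,0, 255,0,0,0,0,2,0, 255,0,0,0,0,3,0, 255,0,0,0,0,4,0, 255,0,0,0,0,5,0, 255,0,0,0,0,5,0, 255,0,0,0,0,5,0]';python3 st.py .529 .1195 .080
python3 - <<'E'
from h import *
for n,(x0,y0,x1,y1) in(("top",(240,170,380,280)),("scene",(250,200,390,330))):
    a=get_image(n)["color"][y0:y1,x0:x1];cv2.imwrite(f"pics/{n}2.png",cv2.resize(a,None,fx=4,fy=4,interpolation=cv2.INTER_CUBIC))
E
```

```text
clock: 4.18
position: [0.5294, 0.12, 0.0808]
ee_rot: [0.688, -0.687, 0.164, -0.164]
contact_force: [-2.1, 3.8, 5.8]
width: 0.0091
t 4.17 p [0.5294 0.12   0.0808] yawz 63.16 tool y [-0.     0.001 -1.   ] F [-2.1  3.8  5.8] Mo [ 0.45  0.28 -0.12] w 0.0091 q6 -1.01
shift cm [-0.01  0.08 -0.07]
```

View pics/scene2.png

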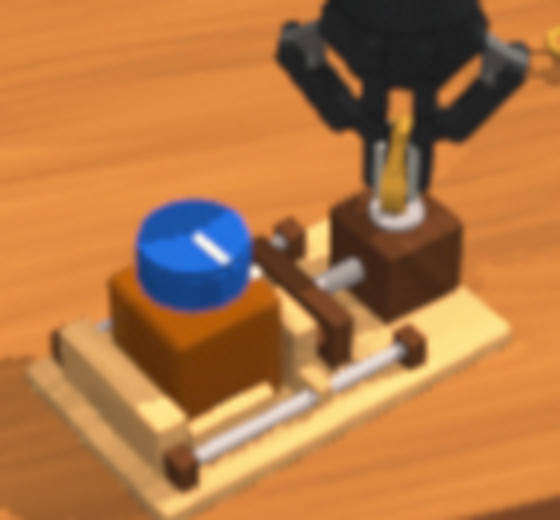

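```bash
python3 -m jog '[255,0,0,0,0,0.5,0, 255,0,0,0,0,1.2,0, 255,0,0,0,0,2,0, 255,0,0,0,0,3,0, 255,0,0,0,0,4,0, 255,0,0,0,0,5,0, 255,0,0,0,0,5,0]';python3 st.py; python3 -m jog '[255,0,0,0,0,0.5,0, 255,0,0,0,0,1.2,0, 255,0,0,0,0,2,0, 255,0,0,0,0,3,0, 255,0,0,0,0,4,0, 255,0,0,0,0,5,0, 255,0,0,0,0,5.6,0, 255,0,0,0,0,5.6,0, 255,0,0,0,0,5.6,0]';python3 st.py
python3 - <<'E'
from h import *
for n,(x0,y0,x1,y1) in(("top",(240,170,380,280)),("scene",(250,200,390,330))):
    a=get_image(n)["color"][y0:y1,x0:x1];cv2.imwrite(f"pics/{n}3.png",cv2.resize(a,None,fx=4,fy=4,interpolation=cv2.INTER_CUBIC))
E
```

```text
clock: 5.15
position: [0.5289, 0.1196, 0.0808]
ee_rot: [-0.59, 0.59, -0.39, 0.389]
contact_force: [-3.1, 1.9, 6.5]
width: 0.009
t 5.15 p [0.5289 0.1196 0.0808] yawz 23.14 tool y [-0.001  0.    -1.   ] F [-3.1  1.9  6.5] Mo [ 0.27  0.38 -0.16] w 0.009 q6 -0.31
clock: 6.28
position: [0.5282, 0.1196, 0.0808]
ee_rot: [0.397, -0.398, 0.585, -0.584]
contact_force: [-4.6, 2.8, 8.1]
width: 0.0091
t 6.28 p [0.5282 0.1196 0.0808] yawz -21.6 tool y [-0.002  0.    -1.   ] F [-4.6  2.8  8.1] Mo [ 0.33  0.58 -0.09] w 0.0091 q6 0.47
```

View pics/scene3.png

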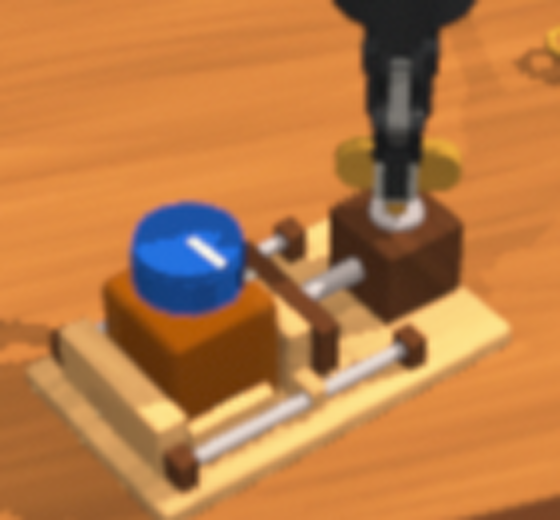

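View pics/top3.png

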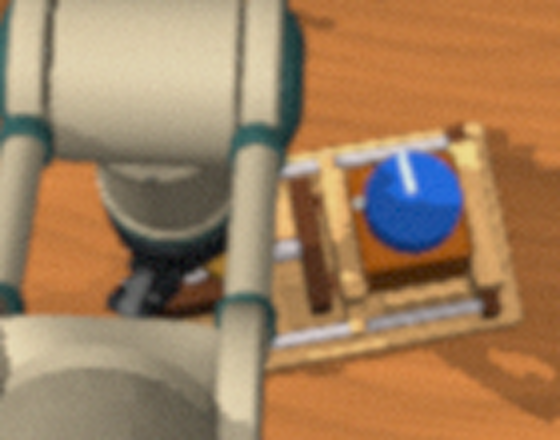

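```bash
python3 -m jog '[0,0,0,0,0,0,0, 0,0,0,0,0,0,0, 0,0,0,0,0,0,0, 0,0,0,0,0,0,0, 0,0,0,0,0,0,0, 0,0,-2,0,0,0,0, 0,0,-5,0,0,0,0, 0,0,-10,0,0,0,0, 0,0,-10,0,0,0,0]';python3 st.py
python3 - <<'E'
from h import *
for n,(x0,y0,x1,y1),f in(("top",(290,180,380,260),8),("scene",(260,225,360,305),8),("scene",(320,210,380,290),7)):
    a=get_image(n)["color"][y0:y1,x0:x1];cv2.imwrite(f"pics/{n}4_{x0}.png",cv2.resize(a,None,fx=f,fy=f,interpolation=cv2.INTER_CUBIC))
E
```

```text
clock: 7.5
position: [0.5325, 0.1198, 0.1844]
ee_rot: [-0.4, 0.394, -0.584, 0.587]
contact_force: [0.3, 0.7, -0.7]
width: 0.0854
t 7.5 p [0.5325 0.1198 0.1844] yawz -21.74 tool y [ 0.009  0.001 -1.   ] F [ 0.3  0.7 -0.7] Mo [-0.02 -0.04  0.01] w 0.0854 q6 0.47
```

View pics/scene4_260.png

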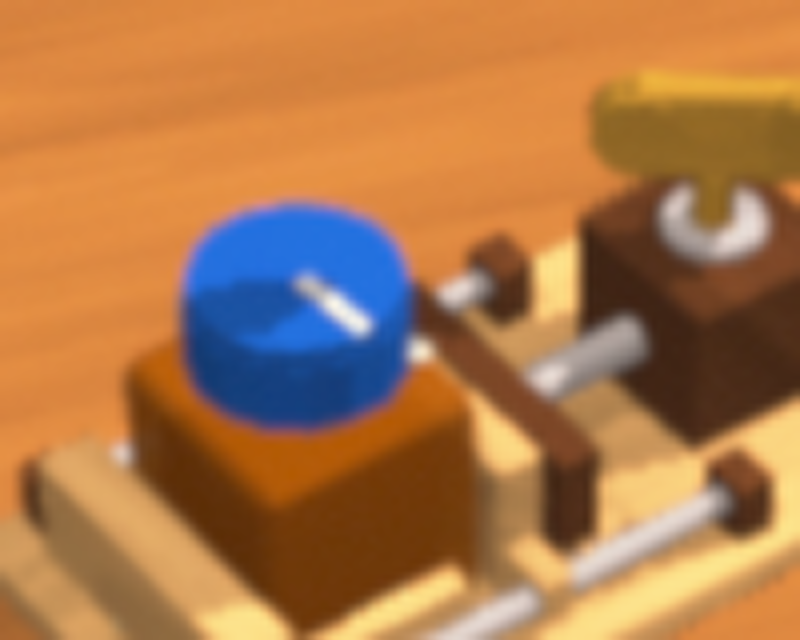

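View pics/top4_290.png

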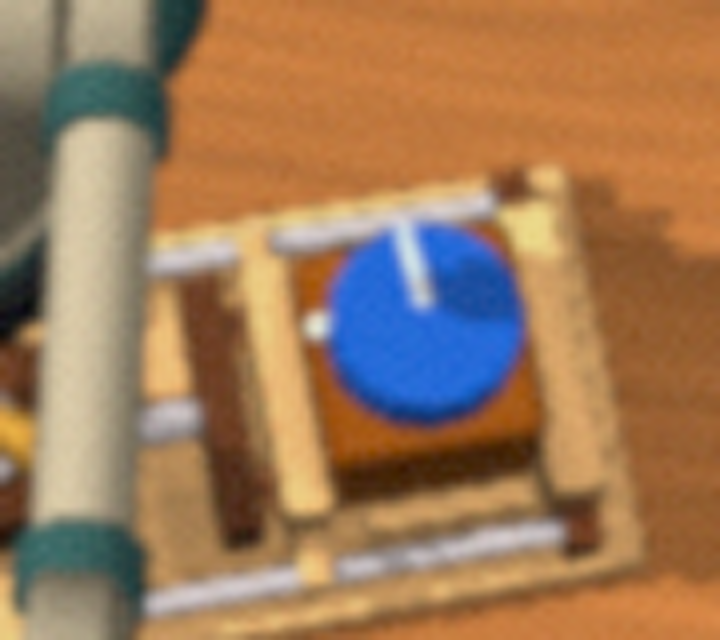

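View pics/scene4_320.png

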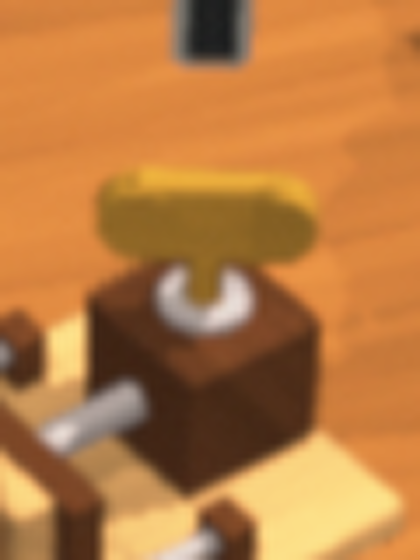

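```bash
python3 - <<'E'
from h import *
C=lambda u,v,x0,y0,f:((u+.5)/f-.5+x0,(v+.5)/f-.5+y0)
T=lambda u,v,z:atz("top",C(u,v,290,180,8),z)[:2]
S=lambda u,v,z:atz("scene",C(u,v,260,225,8),z)[:2]
K=lambda u,v,z:atz("scene",C(u,v,320,210,7),z)[:2]
yaw=lambda a,b:np.degrees(np.arctan2(*(b-a)[::-1])).round(1)
a=T(426,317,.117);b=S(296,278,.117);print("cap",a,b)
print("line",yaw(T(424,302,.117),T(401,224,.117)),yaw(S(300,279,.117),S(370,330,.117)))
d1=T(317,326,.084);d2=S(421,349,.084);print("dot",d1,d2,yaw(a,d1)-71.6,yaw(b,d2)-71.6)
print("cheek edge",yaw(T(330,500,.062),T(272,240,.062)),"jaw inner",yaw(T(548,490,.05),T(500,215,.05)),"jar face edge",yaw(T(330,465,.084),T(290,270,.084)), "jar front",yaw(T(330,465,.084),T(540,430,.084))+90)
print("key",yaw(K(110,180,.110),K(305,192,.110)))
print("scene jar",yaw(S(272,508,.084),S(465,400,.084)),yaw(S(130,365,.084),S(272,508,.084)))
E
```

```text
cap [ 0.57017256 -0.00696975] [ 0.57014053 -0.00650645]
line 23.2 25.4
dot [0.57121381 0.02368668] [0.56975845 0.02541449] 16.5 19.10000000000001
cheek edge 19.8 jaw inner 16.6 jar face edge 18.8 jar front 17.400000000000006
key 66.5
scene jar 111.3 18.2
```

The cap is at (0.5702, -0.0067), and both cameras agree. The jar yaw is about 18.2° and the cap line is at about 23.5°. The key reads about 2.27–2.3 rad. Next I move above the cap.

```bash
python3 st.py .5702 -.0067 .184
```

```text
t 7.65 p [0.5288 0.1194 0.1795] yawz -21.75 tool y [-0.001 -0.    -1.   ] F [-1.3 -0.5 -0.7] Mo [-0.04  0.   -0.06] w 0.0854 q6 0.47
shift cm [10.18 -0.45  8.52]
```

```bash
python3 -m jog '[0,5,-0.4,4.2,0,0,0, 0,10.2,-0.4,8.5,0,0,0, 0,10.2,-0.4,8.5,0,0,0, 0,10.2,-0.4,8.5,0,0,0, 0,10.2,-0.4,8.5,0,0,0]'; python3 st.py .5702 -.0067 .084
python3 - <<'E'
from h import *
for n,(x0,y0,x1,y1),f in(("scene",(240,180,360,300),5),):
    a=get_image(n)["color"][y0:y1,x0:x1];cv2.imwrite(f"pics/{n}5.png",cv2.resize(a,None,fx=f,fy=f,interpolation=cv2.INTER_CUBIC))
E
```

```text
clock: 8.28
position: [0.5697, -0.0054, 0.1835]
ee_rot: [0.397, -0.397, 0.586, -0.584]
contact_force: [-0.7, 0.7, 0.1]
width: 0.0854
t 8.28 p [ 0.5697 -0.0054  0.1835] yawz -21.69 tool y [-0.002  0.001 -1.   ] F [-0.7  0.7  0.1] Mo [0.07 0.   0.08] w 0.0854 q6 0.25
shift cm [0.11 9.95 0.12]
```

View pics/scene5.png

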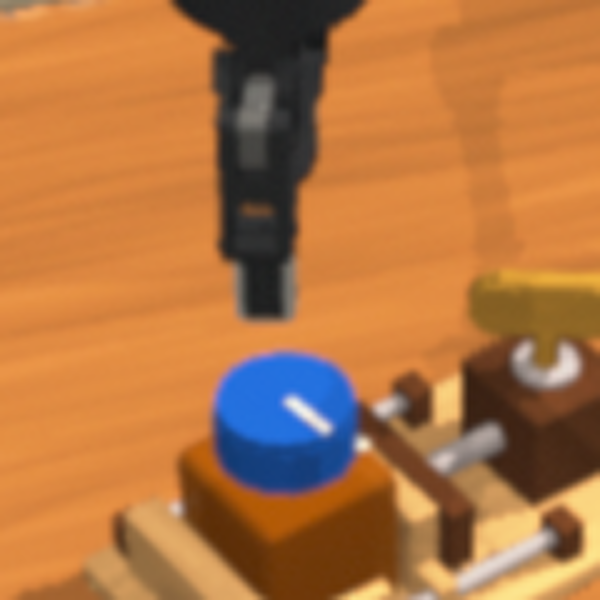

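```bash
python3 - <<'E'
from h import *
c=np.array([.5702,-.0067,.117]);t=np.array([.5697,-.0054,.196]);d=np.array([.929,-.37,0])*.048
for p in(c,t,t+d,t-d): print(((proj("scene",p)+.5-[240,180])*5).round(0))
E
```

```text
[285. 399.]
[283. 241.]
[270. 323.]
[294. 163.]
```

```bash
python3 -m jog '[0,0.1,3,0.1,0,0,0, 0,0.1,6.5,0.1,0,0,0, 0,0.1,9,0.1,0,0,0, 0,0.1,9.9,0.1,0,0,0, 0,0.1,9.9,0.1,0,0,0, 0,0.1,9.9,0.1,0,0,0]'; python3 st.py .5702 -.0067 .084;  python3 -m jog '[60,0,0,0,0,0,0, 100,0,0,0,0,0,0, 255,0,0,0,0,0,0, 255,0,0,0,0,0,0, 255,0,0,0,0,0,0, 255,0,0,0,0,0,0, 255,0,0,0,0,0,0]' 30; python3 st.py
```

```text
clock: 9.07
position: [0.5721, -0.0078, 0.0865]
ee_rot: [-0.397, 0.396, -0.585, 0.586]
contact_force: [-0.2, -0.1, 1.0]
width: 0.085
t 9.07 p [ 0.5721 -0.0078  0.0865] yawz -21.73 tool y [ 0.002 -0.    -1.   ] F [-0.2 -0.1  1. ] Mo [-0.02 -0.01  0.02] w 0.085 q6 0.24
shift cm [-0.03  0.25 -0.22]
clock: 9.95
position: [0.571, -0.0078, 0.0862]
ee_rot: [0.397, -0.397, 0.586, -0.585]
contact_force: [-2.2, -0.2, 5.2]
width: 0.0551
t 9.95 p [ 0.571  -0.0078  0.0862] yawz -21.76 tool y [ 0.  0. -1.] F [-2.2 -0.2  5.2] Mo [0.13 0.4  0.06] w 0.0551 q6 0.24
```

```bash
python3 - <<'E'
from h import *
for n,(x0,y0,x1,y1),f in(("scene",(240,180,360,300),5),):
    a=get_image(n)["color"][y0:y1,x0:x1];cv2.imwrite(f"pics/{n}6.png",cv2.resize(a,None,fx=f,fy=f,interpolation=cv2.INTER_CUBIC))
E
```

```text
(no output)
```

View pics/scene6.png

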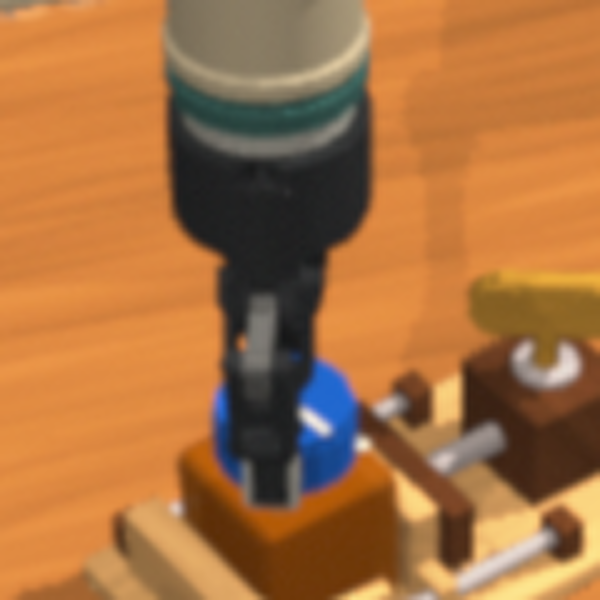

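Opening is 55.1 mm, or 56 mm with the same offset the key showed, so the pads are on the flats. I'll raise the grip to 60 N and begin turning counter-clockwise, following the climb.

```bash
python3 -m jog '[255,0,0,0,0,0,0, 255,0,0,0,0,0,0, 255,0,0,0,0,-0.5,0, 255,0,-0.03,0,0,-1,0, 255,0,-0.06,0,0,-2,0, 255,0,-0.09,0,0,-3,0, 255,0,-0.09,0,0,-3,0]' 60; python3 st.py
python3 - <<'E'
from h import *
for n,(x0,y0,x1,y1),f in(("scene",(240,200,360,300),6),):
    a=get_image(n)["color"][y0:y1,x0:x1];cv2.imwrite(f"pics/{n}7.png",cv2.resize(a,None,fx=f,fy=f,interpolation=cv2.INTER_CUBIC))
E
```

```text
clock: 10.88
position: [0.5719, -0.0079, 0.0873]
ee_rot: [0.51, -0.509, 0.49, -0.49]
contact_force: [-0.6, 1.6, 6.6]
width: 0.0546
t 10.88 p [ 0.5719 -0.0079  0.0873] yawz 2.29 tool y [ 0.002  0.    -1.   ] F [-0.6  1.6  6.6] Mo [0.21 0.23 0.06] w 0.0546 q6 -0.18
```

View pics/scene7.png

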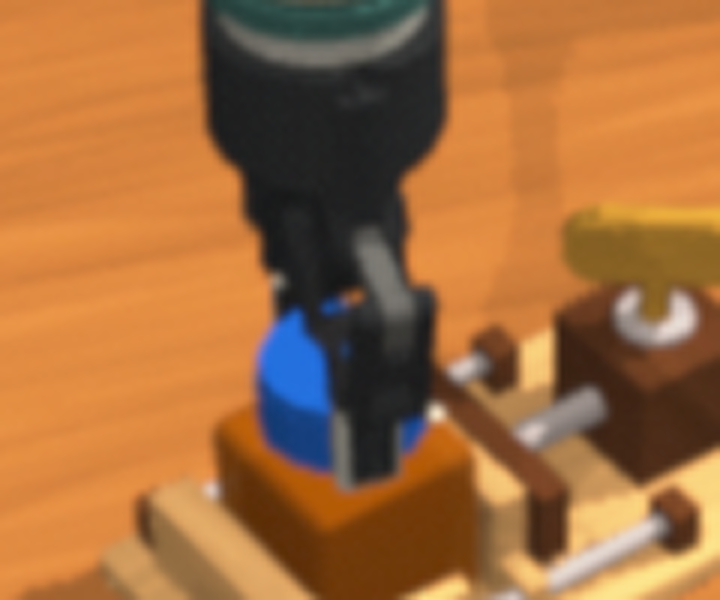

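The white dot is still at original pixel (312.8, 268.5), so the jar hasn't turned. Continuing.

```bash
python3 -m jog '[255,0,0,0,0,-0.5,0, 255,0,-0.03,0,0,-1.2,0, 255,0,-0.06,0,0,-2,0, 255,0,-0.09,0,0,-3,0, 255,0,-0.12,0,0,-4,0, 255,0,-0.15,0,0,-5,0, 255,0,-0.16,0,0,-5.5,0, 255,0,-0.16,0,0,-5.5,0]'; python3 st.py
python3 - <<'E'
from h import *
for n,(x0,y0,x1,y1),f in(("scene",(240,200,360,300),6),("top",(290,180,380,260),8)):
    a=get_image(n)["color"][y0:y1,x0:x1];cv2.imwrite(f"pics/{n}8.png",cv2.resize(a,None,fx=f,fy=f,interpolation=cv2.INTER_CUBIC))
E
```

```text
clock: 11.92
position: [0.5724, -0.008, 0.0887]
ee_rot: [0.656, -0.656, 0.263, -0.265]
contact_force: [0.1, 0.6, 4.9]
width: 0.0547
t 11.93 p [ 0.5724 -0.008   0.0887] yawz 46.19 tool y [ 0.003  0.    -1.   ] F [0.1 0.6 4.9] Mo [0.17 0.02 0.04] w 0.0547 q6 -0.94
```

View pics/scene8.png

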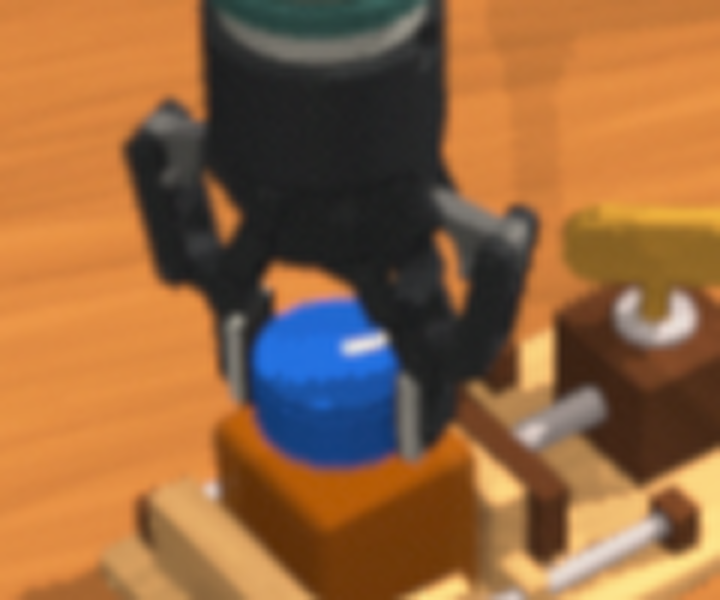

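View pics/top8.png

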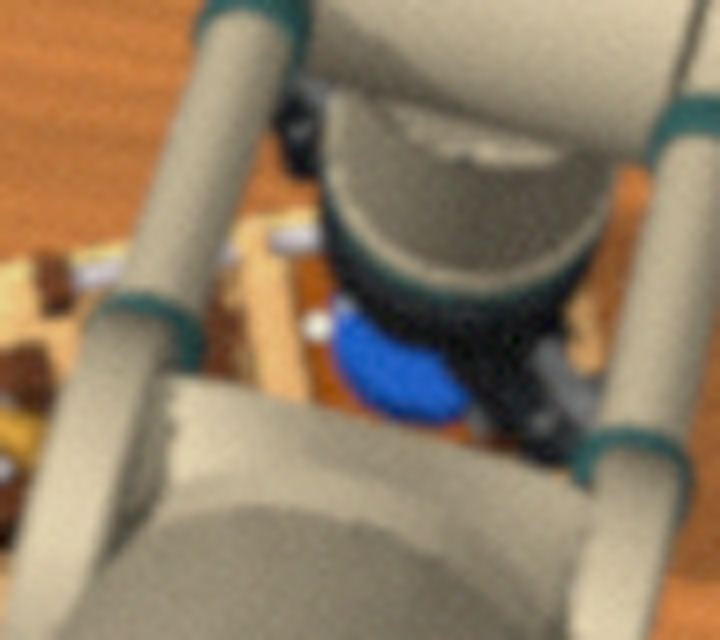

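```bash
python3 - <<'E'
from h import *
C=lambda u,v:((u+.5)/6-.5+240,(v+.5)/6-.5+200)
a=atz("scene",C(344,349),.1195)[:2];b=atz("scene",C(386,341),.1195)[:2];print(a,b,np.degrees(np.arctan2(*(b-a)[::-1])))
c=np.array([.5705,-.0068])
for y in(75,82,90,97):
    e=np.array([np.cos(np.radians(y)),np.sin(np.radians(y))])
    print(y,[(((proj("scene",[*(c+e*r),.1195])+.5-[240,200])*6)-.5).round() for r in(0,.004,.026)])
E
```

```text
[ 0.56865368 -0.00528458] [0.5691126  0.00889341] 88.14608873074549
75 [array([341., 354.]), array([353., 353.]), array([421., 351.])]
82 [array([341., 354.]), array([353., 352.]), array([420., 344.])]
90 [array([341., 354.]), array([353., 351.]), array([417., 337.])]
97 [array([341., 354.]), array([352., 350.]), array([414., 331.])]
```

The line is at about 88–91°, or 1.22–1.26 rad past the jar's x, and the dot hasn't moved. I'll try a small lift first.

```bash
python3 -m jog '[255,0,-0.1,0,0,0,0, 255,0,-0.2,0,0,0,0, 255,0,-0.4,0,0,0,0, 255,0,-0.6,0,0,0,0, 255,0,-0.6,0,0,0,0]'; python3 st.py
python3 - <<'E'
from h import *
for n,(x0,y0,x1,y1),f in(("scene",(240,200,360,300),6),):
    a=get_image(n)["color"][y0:y1,x0:x1];cv2.imwrite(f"pics/{n}9.png",cv2.resize(a,None,fx=f,fy=f,interpolation=cv2.INTER_CUBIC))
E
```

```text
clock: 12.65
position: [0.5716, -0.0077, 0.094]
ee_rot: [0.656, -0.656, 0.263, -0.264]
contact_force: [4.5, 2.6, -1.5]
width: 0.0544
t 12.65 p [ 0.5716 -0.0077  0.094 ] yawz 46.23 tool y [ 0.001  0.001 -1.   ] F [ 4.5  2.6 -1.5] Mo [ 0.44 -0.56 -0.06] w 0.0544 q6 -0.94
```

View pics/scene9.png

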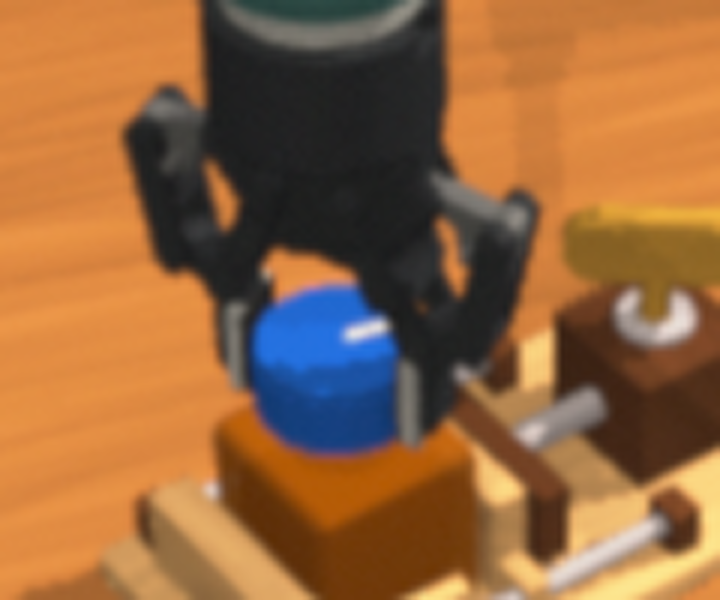

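```bash
python3 -m jog '[255,0,-0.3,0,0,0,0, 255,0,-0.8,0,0,0,0, 255,0,-1.4,0,0,0,0, 255,0,-2.1,0,0,0,0, 255,0,-2.6,0,0,0,0, 255,0,-2.9,0,0,0,0, 255,0,-3,0,0,0,0, 255,0,-3,0,0,0,0, 255,0,-3,0,0,0,0]'; python3 st.py
python3 - <<'E'
from h import *
for n,(x0,y0,x1,y1),f in(("scene",(240,200,360,300),6),):
    a=get_image(n)["color"][y0:y1,x0:x1];cv2.imwrite(f"pics/{n}10.png",cv2.resize(a,None,fx=f,fy=f,interpolation=cv2.INTER_CUBIC))
E
python3 st.py
```

```text
clock: 13.82
position: [0.5711, -0.008, 0.1235]
ee_rot: [-0.656, 0.656, -0.264, 0.263]
contact_force: [-0.3, 0.2, -1.3]
width: 0.0548
t 13.82 p [ 0.5711 -0.008   0.1235] yawz 46.25 tool y [-0.001  0.    -1.   ] F [-0.3  0.2 -1.3] Mo [ 0.02  0.   -0.  ] w 0.0548 q6 -0.94
t 13.88 p [ 0.5711 -0.008   0.1235] yawz 46.25 tool y [-0.001  0.    -1.   ] F [-0.7  0.  -1.6] Mo [-0.01 -0.05 -0.04] w 0.0548 q6 -0.94
```

View pics/scene10.png

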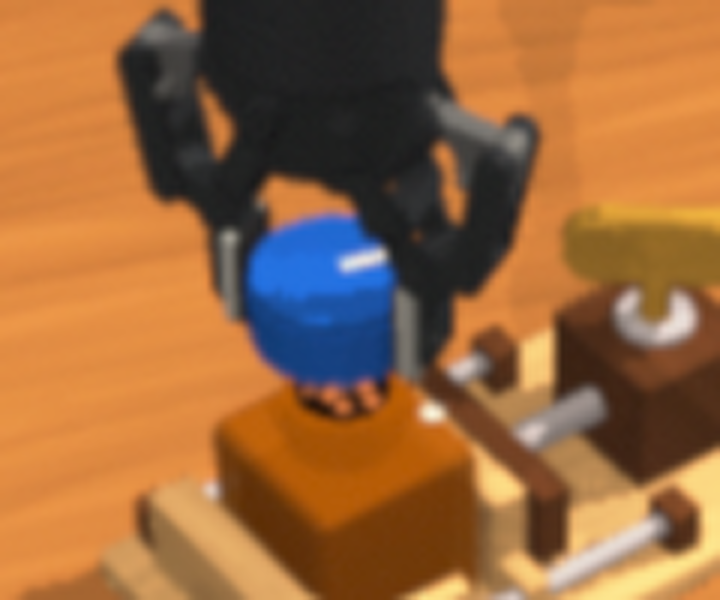

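The cap is off, with the nails visible at (345,395). The white dot and the jar edges are where they were before. The cap's lower edge is at about 0.128 m, roughly 24 mm above the mouth. The arm is still.

```bash
python3 -c "
from rig import sign_off;print(sign_off())"
```

```text
the job is handed in; nothing more can be done
None
```

The jar is open. The arm is holding the cap level and still about 24 mm above the mouth, and the jar is still clamped. I handed the job in at about 14 s of the 54 s allowed.

- **Clamping:** I wound the key clockwise in three part turns, from about 0.09 to about 2.27 rad. The last camera reading gave about 2.3 rad, against 2.2 for firm and a stop at 2.6. The jar ended up pinched against the fixed jaw.
- **Unscrewing:** I gripped the cap on its flats at 60 N and turned it 68° counter-clockwise. That put the white line about 1.22–1.26 rad past the jar's x. The tool rose 2.5 mm with it.
- **Lifting:** I lifted the cap straight up, with no more than about 5 N sideways on the wrist at the start of the lift and about 1 N at the end.

**Last checks:**
- The jar's white dot and edges stayed within about 0.6 pixel of where they were after clamping, so I saw no twist or lift.
- The 24 mm clearance comes from how far the tool rose since gripping. The picture agrees with it, but I did not measure it independently.
- Line angles from the two cameras differed by 2–3°. I found no other disagreement and no check failed.
- I stayed clear of the other things on the table, but I did not compare their positions afterwards.

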